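Turn up the drained fry basket and nest it in the large one

ROBOT

A 6-joint arm with a two-finger parallel gripper is mounted at the origin on a cart in front of the work surface, level with it; the furniture and walls round the work are solid. World frame = base frame: x ahead of the robot, y to its left, z up, the work surface at z = 0. Lengths are in m, angles in rad, forces in N, time in s.
With the tool pointing down it reaches from about 0.35 to 0.975 m from the base axis. Payload 7.1 kg.
Tool frame: the origin (TCP) lies midway between the tips of the shut fingers; the grasp point (between the pads) lies 19 mm behind it; z points along the fingers, x is the direction in which the jaws open and shut, and the axes are right-handed (so a half turn about z gives the same grasp; the last joint's range is limited). The gripper opens to 88 mm and grips with 3 to 60 N. Pads are 20 mm wide; open, the fingers measure 115 mm over their backs; the gripper's body (75 mm by 178 mm) begins 61 mm behind the grasp point.
Start: joints at [-1.234, 0.423, 1.63, -0, 1.089, -0.019], TCP at [0.218, -0.586, 0.223] pointing down, gripper open.
Joint ranges: [-3, 3], [-0.9, 2.11], [0.09, 2.58], [-1.31, 4.45], [0.11, 2.69], [-2.54, 2.54]. Speed limits (rad/s): [2.39, 2.39, 3.01, 3.14, 3.14, 3.14].

INTERFACE

Orientations are given as a unit quaternion [w, x, y, z].
In Python, from station import move_pose, movel, movej, command_gripper, wait, inverse_kinematics, read_camera, camera_info, MotionError, job_done, get_time, get_joint_pos, get_qvel, get_effort, get_tcp_pos, get_ee_rot, get_ft_force, get_ft_torque, get_grip_width gives the robot as it stands. Calls block until the motion is done:
- move_pose(position, orientation): joint-space move of the TCP to a pose.
- movel(position, frame=None, v=0.15, until_force=None): straight line of the TCP; frame=None keeps the orientation; v is the mean speed in m/s. With until_force (N) it stops when the force on the tool has changed by that much, and returns True; else False.
- movej(angles): joint-space move.
- command_gripper(opening): opening from 0.0 (shut) to 1.0 (fully open); the grip force is fixed at half the most; returns when the fingers have stopped.
- wait(seconds).
- inverse_kinematics(position, orientation): joint angles nearest the present ones, or None.
- read_camera(name): name is "scene" or "top"; returns the picture (400x640x3 uint8, red, green, blue); there is no depth.
- camera_info(name): a dict with "intrinsics" (3x3 intrinsics, pixels), "T" (4x4, takes a point from camera to world coordinates). Camera axes: x right, y up, looking along -z (the intrinsics and any distortion apply to the point x, -y, -z); pixel columns grow to the right and rows downward; lengths in m; the calibration is good to about 2 mm. A picture is of the moment at which its call begins. camera_info takes no time and is no camera call.
A pose or a line that the arm cannot do raises MotionError and nothing moves.
- job_done(): hands the job in, once; it reports no verdict.
Readings, each from a call of its own:
- get_time(): time.
- get_joint_pos(): joint angles.
- get_qvel(): joint speeds.
- get_effort(): joint torques, N m.
- get_tcp_pos(): TCP position.
- get_ee_rot(): TCP orientation.
- get_ft_force(): force on the tool from outside, world axes, zero at the start.
- get_ft_torque(): the same for the moment, N m.
- get_grip_width(): opening from 0.0 (shut) to 1.0 (fully open).
Only numpy, scipy, OpenCV 4.12 (cv2) and the standard library are available. Lean on these libraries where they do the work, as an engineer would, in place of code of your own. Each camera call takes 0.05 s, during which the arm holds its last target.

TASK

The small wire fry basket has been left upside down to drain. Turn it mouth up and nest it in the large fry basket, its handle lying over the large basket's low front end and pointing directly away from the large basket's handle, so that it sits flat on the large basket's floor. Lower it in, do not drop it; leave the large basket standing where it is and do not disturb the two dishes and the salt jar.

Things in the scene. Friction and masses are not known exactly. Their poses are not given: they have to be found in the camera images.
- small_basket: Smaller steel wire fry basket with a long handle, upside down on the worktop at first, handle to the robot's left. Straight-sided box, outside 90 (x) x 60 (y) x 64 mm high, rim level all round; mesh acts as solid sheet 3 mm thick. Origin: centre of the open mouth; x along the handle, z from mouth out through base (up at first, down once mouth up). 0.14 to 0.22 kg; bears a firm grip (90 N).
- small_grip (a point): Centre of the small basket's black grip, a straight bar 78 mm long (x) x 20 wide (y) x 16 thick (z), at x = 109, y = 0, z = 11 mm of small_basket. Two 5 mm steel wires, 34 mm apart at the end wall (x = 45 mm) and drawn together, join it to the basket at z = 11 mm; the handle ends at x = 160 mm.
- small_base (a point): Centre of the small basket's base, outer face (x = 0, y = 0, z = 64 mm of small_basket; axes the same).
- large_basket: Larger loose steel wire fry basket, standing mouth up on the worktop. Outside 106 (x) x 76 (y) x 64 mm high, inside 100 x 70 mm, so 5 mm of play all round the small one. Origin: centre of its underside; x along its handle, z up. Its front end, opposite the handle, is low. 0.26 to 0.42 kg.
- large_grip (a point): Centre of the large basket's black grip (78 x 20 x 16 mm), at x = 117, y = 0, z = 53 mm of large_basket.
- dish_blue: Loose dark blue round dish, 84 mm across, 24 mm high, behind the small basket near the steel garnish box; origin: centre of its underside. To be left alone.
- dish_white: Loose white round dish, 96 mm across, 26 mm high, near the front edge to the robot's right; origin: centre of its underside. To be left alone.
- salt_jar: Loose spice jar with a red cap, 47 mm across, 97 mm high, to the right of and behind the large basket, in front of the bag sealer's right end; origin: centre of its underside. To be left alone.
- small_end (a point): Centre of the small basket's plain end wall, outer face (x = -45, y = 0, z = 32 mm of small_basket), opposite the handle. The basket stands steadily on this wall, handle straight up, its origin then 45 mm above the worktop.
- large_front (a point): Middle of the top edge of the large basket's low front wall, 42 mm high (x = -51.5 mm of large_basket); beside it the side walls' edges rise to the full 64 mm within 30 mm. Only here is there room for the small basket's handle; over the full-height walls or the large handle it rests too high and the basket cannot go down.
- large_floor (a point): Centre of the large basket's inner floor (z = 3 mm of large_basket; axes the same). The small basket's base belongs here; its origin is then 67 mm above the large basket's origin.

How it is judged:
On the way:
1. the small basket has been turned mouth up (angle between small_basket's own z axis and vertical above 2.8 rad), for 0.2 s.
At the end, for the whole second after the job is handed in: The small basket stands mouth up inside the large one, flat on its floor (base within 3 mm of it, level within 4.5 degrees), its handle over the low front and pointing away from the large basket's handle; the large basket stands upright within 40 mm of where it was; both are at rest (z of small_base in the frame of large_basket below 0.006 m and horizontal distance between small_base and large_basket below 0.012 m and angle between small_basket's own z axis and vertical above 3.06 rad and x of small_grip in the frame of large_basket below -0.08 m and angle between large_basket's own z axis and vertical below 0.06 rad and distance of large_basket from where it was at the start of the episode below 0.04 m and linear speed of each of small_basket, large_basket below 0.02 m/s); the robot touches nothing.
It fails at once if the large basket is knocked over (angle between large_basket's own z axis and vertical above 0.6 rad).
It fails at once if the small basket is dropped into the large one (faster than 0.6 m/s over it) (horizontal distance between small_base and large_basket below 0.05 m and z of small_base in the frame of large_basket below 0.06 m and linear speed of small_basket above 0.6 m/s).
It fails at once if a dish or the salt jar is shifted by more than 30 mm (distance of any of dish_blue, dish_white, salt_jar from where it was at the start of the episode above 0.03 m).
It also fails if it takes over 58 s, if anything falls off the work surface, if the arm or the gripper's body presses on something with over 40 N, if the wrist force passes 120 N, or if a joint passes its speed limit or range.

## Working session

There is one attempt and no reset: what is moved stays moved. The work goes in short steps, each a Python script; the robot and the scene stay as the last script left them, time stands still between calls to the robot, and variables do not carry over. Pictures are saved under pics/ and viewed, and the job is handed in when it is done.

```bash
mkdir -p pics; ls; python3 - <<'E'
from station import *
import cv2, numpy as np
for n in ("scene","top"):
    im=read_camera(n); cv2.imwrite(f"pics/{n}0.png",im[:,:,::-1])
    i=camera_info(n); print(n,i["intrinsics"],i["T"],[k for k in i])
print(get_time(),get_tcp_pos(),get_ee_rot())
E
```

```text
pics
scene [[446.02393182   0.         323.7205368 ]
 [  0.         446.02393182 199.33858145]
 [  0.           0.           1.        ]] [[-0.77092118  0.28104987 -0.57156933 -0.24108216]
 [-0.63690787 -0.33258782  0.69550968  0.90573387]
 [ 0.00537591  0.90022014  0.43540187  0.65836422]
 [ 0.          0.          0.          1.        ]] ['intrinsics', 'T']
top [[505.09975468   0.         324.61107682]
 [  0.         505.09975468 203.06560109]
 [  0.           0.           1.        ]] [[-1.32746630e-02  9.93030206e-01 -1.17110175e-01  3.50586832e-01]
 [-9.99910528e-01 -1.33764160e-02 -8.29119462e-05 -3.61960698e-02]
 [-1.64884849e-03  1.17098597e-01  9.93118925e-01  1.57587840e+00]
 [ 0.00000000e+00  0.00000000e+00  0.00000000e+00  1.00000000e+00]] ['intrinsics', 'T']
0.1 [ 0.21756173 -0.58537418  0.2219979 ] [-3.97045839e-04  8.21070706e-01 -5.70826091e-01 -5.57536084e-04]
```

View pics/scene0.png

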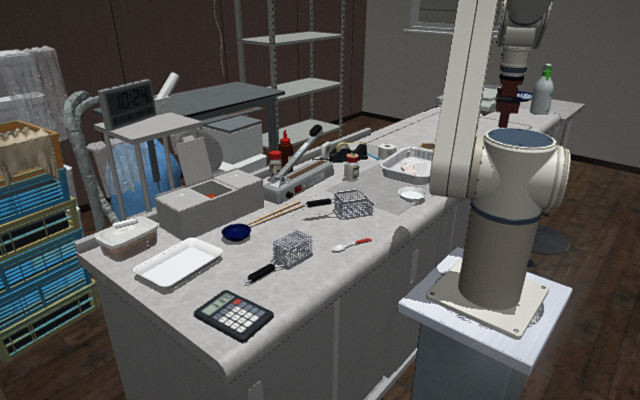

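View pics/top0.png

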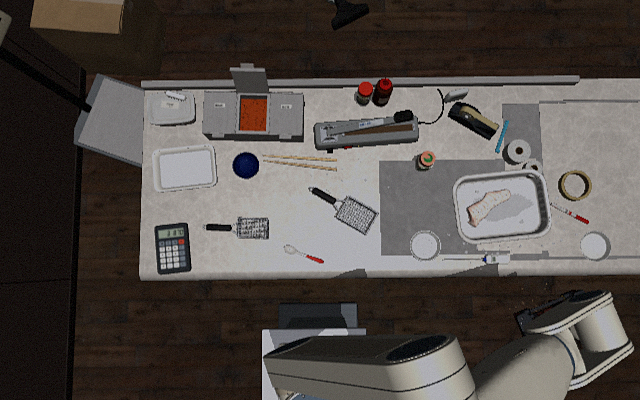

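The scene view shows both baskets. In the top view the small basket is at about (253,228) with its black grip at (218,228). The large basket is at about (356,214) with its grip at (323,195), pointing up-left. I'll enlarge both.

```bash
python3 - <<'E'
import cv2
t=cv2.imread("pics/top0.png"); s=cv2.imread("pics/scene0.png")
cv2.imwrite("pics/c1.png",cv2.resize(t[170:260,190:390],None,fx=4,fy=4,interpolation=cv2.INTER_CUBIC))
cv2.imwrite("pics/c2.png",cv2.resize(s[180:290,235:385],None,fx=5,fy=5,interpolation=cv2.INTER_CUBIC))
E
```

```text
(no output)
```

View pics/c1.png

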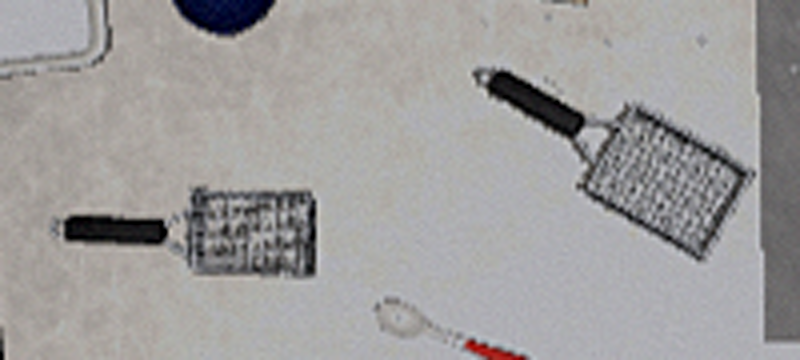

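View pics/c2.png

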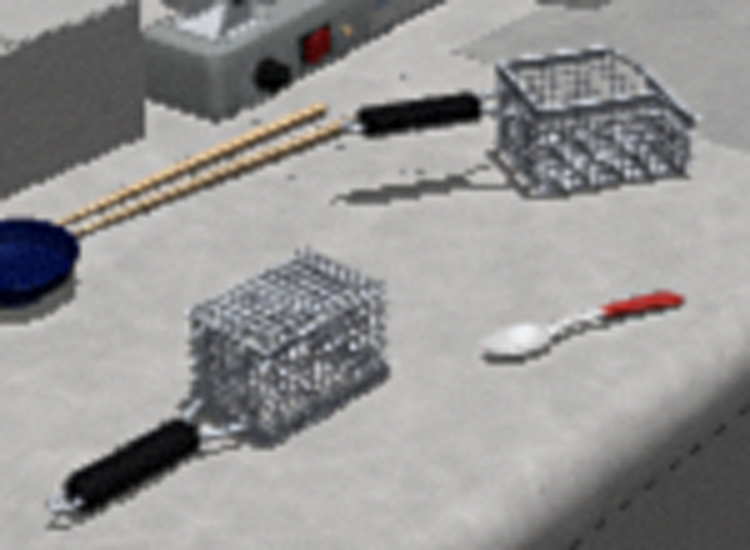

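```bash
cat > h.py <<'E'
import numpy as np, cv2
from station import *
from scipy.spatial.transform import Rotation as R
def ray(name,u,v,z):
    i=camera_info(name);K=i["intrinsics"];T=i["T"]
    d=np.array([(u-K[0,2])/K[0,0],-(v-K[1,2])/K[1,1],-1.]);d=T[:3,:3]@d
    o=T[:3,3]; return o+d*(z-o[2])/d[2]
def proj(name,p):
    i=camera_info(name);K=i["intrinsics"];T=i["T"]
    c=T[:3,:3].T@(np.asarray(p)-T[:3,3])
    return np.array([K[0,2]+K[0,0]*c[0]/-c[2],K[1,2]+K[1,1]*-c[1]/-c[2]])
def black(im,roi,thr=50):
    x0,y0,x1,y1=roi; g=im[y0:y1,x0:x1].max(2)
    m=(g<thr).astype(np.uint8)
    m=cv2.morphologyEx(m,cv2.MORPH_OPEN,np.ones((3,3),np.uint8))
    n,l,s,c=cv2.connectedComponentsWithStats(m)
    k=1+np.argmax(s[1:,4]); cs,_=cv2.findContours((l==k).astype(np.uint8),0,1)
    return c[k]+[x0,y0],s[k],cv2.minAreaRect(cs[0]),(l==k)
E
python3 - <<'E'
from h import *
t=cv2.imread("pics/top0.png")
for roi,z in (((198,215,240,245),.011+.004),((300,180,345,215),.053+.004)):
    c,s,r,m=black(t,roi); v,u=np.nonzero(m); u=u+roi[0];v=v+roi[1]
    W=np.array([ray("top",a,b,z)[:2] for a,b in zip(u,v)]); mu=W.mean(0)
    e=np.linalg.eigh(np.cov((W-mu).T))[1][:,1]; p=(W-mu)@e
    print("grip",c,s,mu,np.degrees(np.arctan2(e[1],e[0])),np.ptp(p), mu+e*(p.max()+p.min())/2)
# basket corners in top crop(/4 + offset)
o=np.array([190,170])
for nm,P,z in (("large rim",[(632,105),(752,175),(703,258),(580,186)],.064),("small base",[(193,187),(316,191),(316,276),(191,274)],.064)):
    Q=np.array([ray("top",*(o+np.array(p)/4-.4),z)[:2] for p in P]); print(nm,Q.round(4).tolist(),Q.mean(0))
    print([round(float(np.linalg.norm(Q[i]-Q[i-1])),4) for i in range(4)])
E
```

```text
grip [218.15862069 227.00689655] [  8   9  25   7 145] [0.46447315 0.29441425] 85.90758594384302 0.0752180334989682 [0.46450944 0.29492141]
grip [323.53459119 195.35849057] [ 12   8  24  16 159] [ 0.55328901 -0.03310154] 59.917096318176604 0.07732514833569996 [ 0.55324486 -0.03317776]
large rim [[0.5499, -0.1058], [0.4956, -0.1949], [0.4337, -0.1567], [0.489, -0.0656]] [ 0.49205933 -0.13073881]
[0.0729, 0.1044, 0.0727, 0.1066]
small base [[0.4922, 0.2252], [0.4879, 0.1328], [0.4242, 0.1328], [0.4269, 0.2262]] [0.457793   0.17925446]
[0.0653, 0.0925, 0.0638, 0.0935]
```

```bash
cat >> h.py <<'E'
# body rotation helpers
def Rb_lie(yaw): # upside down: x_b at yaw, z_b up
    return R.from_euler('z',yaw)
def toolR(Rb,a,side,flip):
    # side -1: tool z = -z_b cos a - x_b sin a ; side +1: +z_b cos a - x_b sin a
    z=np.array([-np.sin(a),0,side*np.cos(a)]); x=np.array([0,flip,0.]); y=np.cross(z,x)
    return Rb*R.from_matrix(np.c_[x,y,z])
def q(r): 
    k=r.as_quat(); return [k[3],k[0],k[1],k[2]]
def tool_pose(Rb,pb,a,side,flip,xg,depth):
    """body origin pb; TCP at body point (xg,0,.011) + depth along tool z"""
    rt=toolR(Rb,a,side,flip)
    return pb+Rb.apply([xg,0,.011])+depth*rt.as_matrix()[:,2], q(rt)
def Rb_pitch(yaw,th): # from lying (th=0) handle raised by th (pi/2: standing, pi: flipped, z_b down, x_b at yaw+pi)
    return R.from_euler('z',yaw)*R.from_euler('y',-th)
E
python3 - <<'E'
from h import *
xg=.090
def ik(a): return inverse_kinematics(list(a[0]),a[1])
d=np.radians
ys=d(85.9); 
for al in (0,15,30,45):
  for fl in (1,-1):
    r=[]
    p0=np.array([.4567,.1855,0])
    for up in (0,.1): r.append(ik(tool_pose(Rb_lie(ys),p0+[0,0,up],d(al),-1,fl,xg,.006)))
    print("lie",al,fl,[None if x is None else np.round(x,2).tolist() for x in r])
    for yaw in (85.9,60,30):
      out=[]
      for th in (45,90):
        out.append(ik(tool_pose(Rb_pitch(d(yaw),d(th)),np.array([.46,.14,.15 if th<90 else .046]),d(al),-1,fl,xg,.006)))
      print("  stand",yaw,["-" if x is None else np.round(x,2).tolist() for x in out])
pl=np.array([.4935,-.133,.067])
for be in (0,15,30,45,60):
  for fl in (1,-1):
    for yaw in (85.9,60,30):
      out=[]
      for th in (90,135):
        out.append(ik(tool_pose(Rb_pitch(d(yaw),d(th)),np.array([.46,.14,.046 if th==90 else .2]),d(be),1,fl,xg,.006)))
      print("regrip",be,fl,yaw,["-" if x is None else np.round(x,2).tolist() for x in out])
    out=[ik(tool_pose(Rb_pitch(d(60),d(180)),pl+[0,0,u],d(be),1,fl,xg,.006)) for u in (0,.1)]
    print(" final",be,fl,["-" if x is None else np.round(x,2).tolist() for x in out])
print(get_time())
E
```

```text
lie 0 1 [None, None]
  stand 85.9 [[-0.07, 0.32, 2.08, 0.98, 1.02, 2.48], [-0.4, 0.98, 2.0, 1.24, 1.62, 1.73]]
  stand 60 ['-', [-0.45, 1.03, 2.27, 1.64, 1.58, 1.41]]
  stand 30 [[0.15, 0.17, 2.32, 1.91, 0.28, 2.52], [-0.16, 1.27, 2.51, 2.36, 2.05, 1.14]]
lie 0 -1 [[0.51, 0.64, 1.92, -0.0, 0.58, 0.59], [0.51, 0.47, 1.9, -0.0, 0.78, 0.59]]
  stand 85.9 [[-0.07, 0.32, 2.08, 0.98, 1.02, -0.66], [-0.4, 0.98, 2.0, 1.24, 1.62, -1.41]]
  stand 60 [[-0.02, 0.24, 2.22, 1.28, 0.71, -0.54], [-0.45, 1.03, 2.27, 1.64, 1.58, -1.73]]
  stand 30 [[0.15, 0.17, 2.32, 1.91, 0.28, -0.62], [-0.16, 1.27, 2.51, 2.36, 2.05, -2.0]]
lie 15 1 [[0.63, 0.7, 1.81, -0.27, 0.82, -2.24], [0.63, 0.54, 1.79, -0.24, 0.99, -2.29]]
  stand 85.9 ['-', [-0.38, 0.81, 2.05, 1.2, 1.4, 1.84]]
  stand 60 ['-', [-0.42, 0.81, 2.33, 1.68, 1.31, 1.57]]
  stand 30 [[0.21, 0.15, 2.17, 0.45, 0.36, -2.27], '-']
lie 15 -1 [[0.63, 0.7, 1.81, -0.27, 0.82, 0.91], [0.63, 0.54, 1.79, -0.24, 0.99, 0.85]]
  stand 85.9 [[0.07, 0.25, 2.03, 0.68, 0.91, -0.3], [-0.38, 0.81, 2.05, 1.2, 1.4, -1.3]]
  stand 60 [[0.11, 0.19, 2.11, 0.73, 0.65, 0.08], [
[... 4198 characters left out ...]
6, -0.88]]
regrip 60 1 85.9 [[0.52, 0.5, 1.88, -0.48, 1.11, -2.26], '-']
regrip 60 1 60 [[0.44, 0.55, 1.78, -0.3, 1.26, -2.02], '-']
regrip 60 1 30 [[0.33, 0.59, 1.72, -0.1, 1.35, -1.72], [0.16, -0.06, 2.19, 0.13, 0.76, -2.02]]
 final 60 1 [[-0.97, 0.85, 1.89, 0.97, 1.25, 1.95], [-0.97, 0.66, 1.91, 0.93, 1.35, 2.09]]
regrip 60 -1 85.9 [[0.52, 0.5, 1.88, -0.48, 1.11, 0.88], [-0.05, 0.14, 1.99, 0.31, 1.03, -0.14]]
regrip 60 -1 60 [[0.44, 0.55, 1.78, -0.3, 1.26, 1.12], [-0.0, 0.03, 2.11, 0.29, 0.89, 0.35]]
regrip 60 -1 30 [[0.33, 0.59, 1.72, -0.1, 1.35, 1.42], [0.16, -0.06, 2.19, 0.13, 0.76, 1.12]]
 final 60 -1 [[-0.97, 0.85, 1.89, 0.97, 1.25, -1.19], [-0.97, 0.66, 1.91, 0.93, 1.35, -1.05]]
0.1
```

```bash
cat >> h.py <<'E'
d=np.radians
AL=d(20); YS=d(85.9); XG=.090; DEP=.004
E
python3 - <<'E'
from h import *
g=np.array([.4645,.2949]); p0=np.r_[g-.109*np.array([np.cos(YS),np.sin(YS)]),0]
np.save("p0.npy",p0); print(p0)
P,Q=tool_pose(Rb_lie(YS),p0,AL,-1,-1,XG,DEP); P=np.array(P)
move_pose(list(P+[0,.0,.16]),Q)
movel(list(P+[0,0,.05]),v=.15)
movel(list(P),v=.08)
print(get_tcp_pos(),P,get_ft_force())
command_gripper(0.0); print(get_grip_width()*88,get_time(),get_ft_force())
cv2.imwrite("pics/s1.png",cv2.resize(read_camera("scene")[160:310,210:410,::-1],None,fx=4,fy=4))
E
```

```text
[0.45670678 0.18617895 0.        ]
[0.46307196 0.27460866 0.00710203] [0.46304373 0.27458405 0.00724123] [ 0.08677249  0.25701327 -0.37334856]
20.04116429492851 5.9667 [ 0.00162572 -0.55799462  0.02214567]
```

View pics/s1.png

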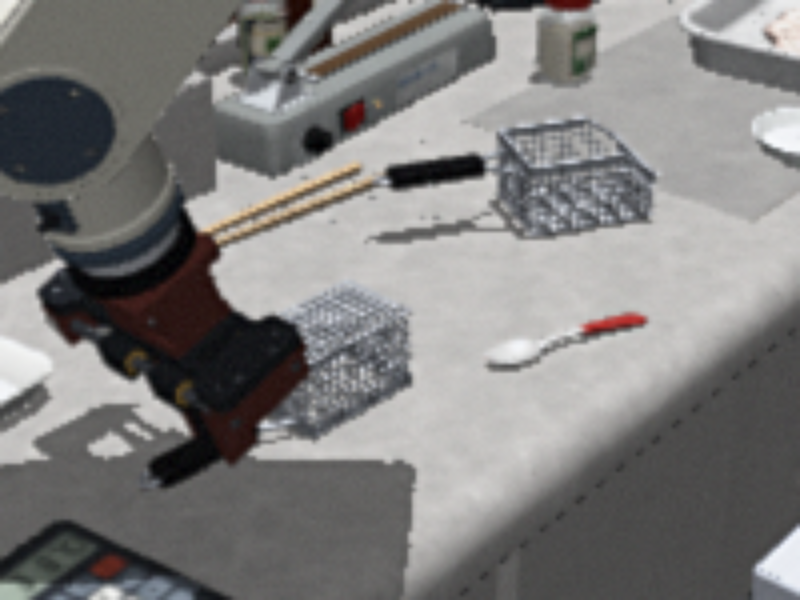

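```bash
python3 - <<'E'
from h import *
p0=np.load("p0.npy")
def T(th,pb): return tool_pose(Rb_pitch(YS,d(th)),np.array(pb),AL,-1,-1,XG,DEP)
P,Q=T(0,p0+[0,0,.08]); movel(list(P),v=.12)
f0=get_ft_force()
for th,pb in ((45,[.458,.175,.11]),(90,[.46,.17,.09])):
    P,Q=T(th,pb); movel(list(P),Q,v=.10)
print(get_time(),get_grip_width()*88,f0,get_joint_pos())
cv2.imwrite("pics/s2.png",cv2.resize(read_camera("scene")[130:280,210:410,::-1],None,fx=4,fy=4))
cv2.imwrite("pics/t2.png",cv2.resize(read_camera("top")[130:280,190:390,::-1],None,fx=4,fy=4))
E
```

```text
9.4333 19.769085987886413 [ 0.43256347  0.02106373 -1.83620125] [-0.30750744  0.64663167  2.09492941  1.21778883  1.33852384 -1.17194611]
```

View pics/s2.png

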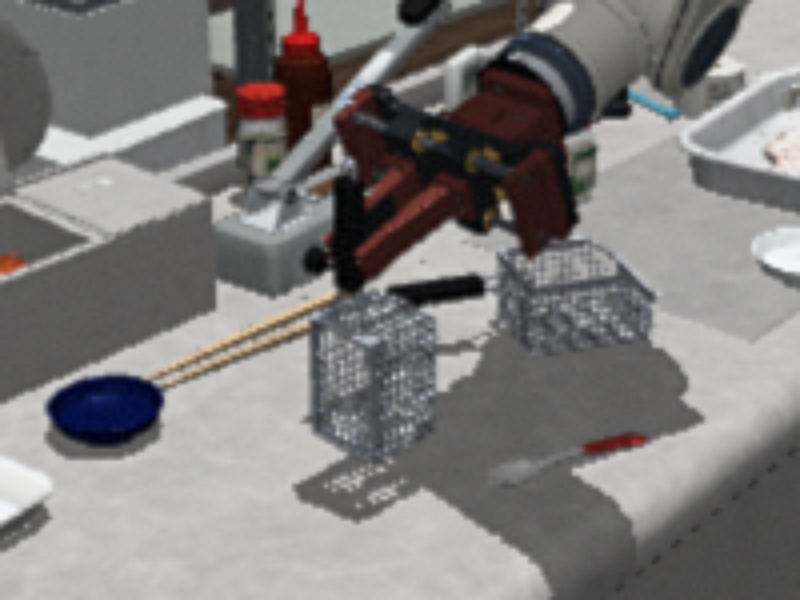

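View pics/t2.png

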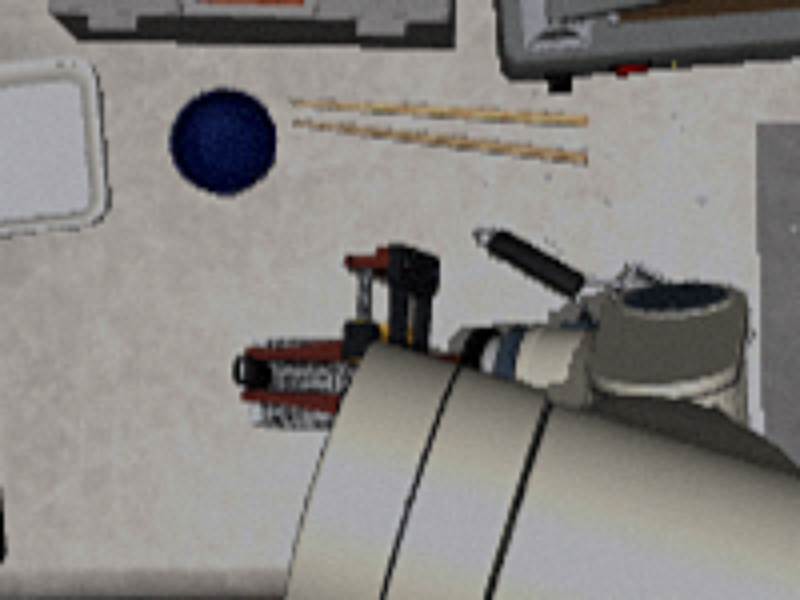

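The basket hangs upright, with the handle straight up and the end wall down. Next I lower it and stand it on the end wall.

```bash
python3 - <<'E'
from h import *
def T(th,pb): return tool_pose(Rb_pitch(YS,d(th)),np.array(pb),AL,-1,-1,XG,DEP)
P,Q=T(90,[.46,.17,.052]); movel(list(P),v=.1)
P,Q=T(90,[.46,.17,.040]); hit=movel(list(P),v=.02,until_force=3)
tz=get_tcp_pos(); print(hit,tz[2]-P[2]+.040,get_ft_force())
command_gripper(.6)
rt=toolR(Rb_pitch(YS,d(90)),AL,-1,-1).as_matrix()
movel(list(np.array(tz)-.09*rt[:,2]),v=.2)
p=np.array(get_tcp_pos()); movel([p[0],p[1],.30],v=.25)
be=d(30)
P,Q=tool_pose(Rb_pitch(YS,d(90)),np.array([.46,.17,.045]),be,1,-1,XG,.01)
rt2=toolR(Rb_pitch(YS,d(90)),be,1,-1).as_matrix()
move_pose(list(np.array(P)-.14*rt2[:,2]+[0,0,.06]),Q)
print(get_time())
cv2.imwrite("pics/s3.png",cv2.resize(read_camera("scene")[130:280,210:410,::-1],None,fx=4,fy=4))
t=read_camera("top")[:,:,::-1]; cv2.imwrite("pics/t3f.png",t)
cv2.imwrite("pics/t3.png",cv2.resize(t[130:280,190:390],None,fx=4,fy=4))
E
```

```text
True 0.047833585099894625 [0.97721594 1.07890106 4.91037746]
14.1
```

View pics/s3.png

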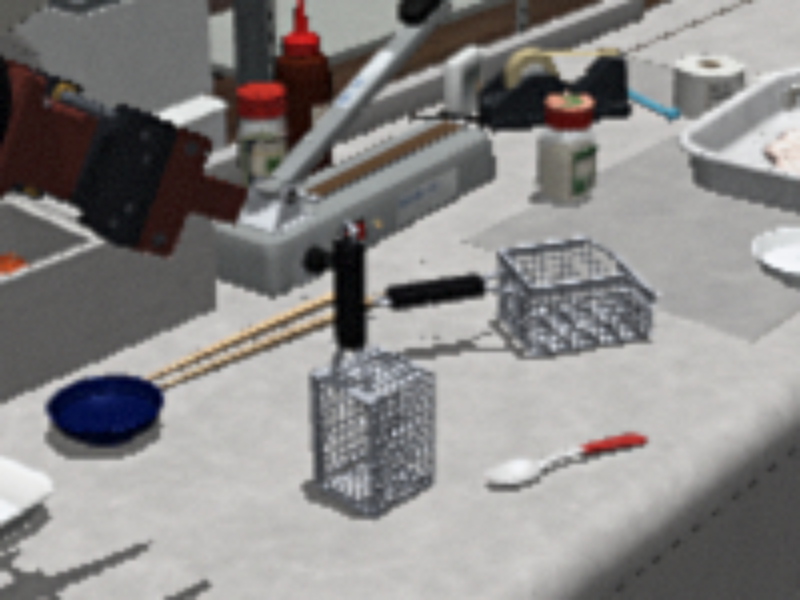

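View pics/t3.png

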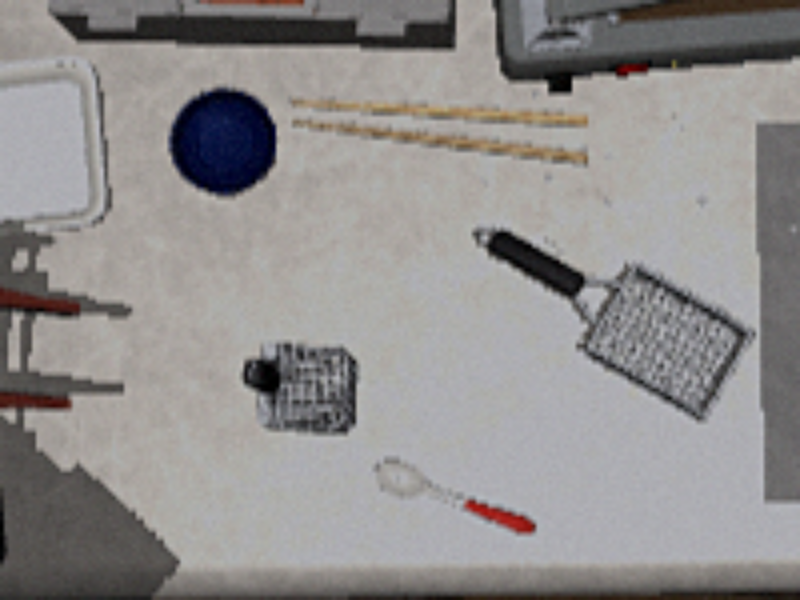

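The basket stands on its end wall with the handle vertical. The grip's top end is at about top pixel (255,224), and the bar is centred at scene pixel (297,203). I'll triangulate the bar, then regrip from the mouth side.

```bash
python3 - <<'E'
from h import *
t=cv2.imread("pics/t3f.png")
c,s,r,m=black(t,(245,212,268,236),45); print(c,s)
print("top bar-end xy",ray("top",*c,.18)[:2])
print("scene bar xy at z=.154",ray("scene",297.3,202.8,.154)[:2])
E_=Rb_pitch(YS,d(90)).apply([.109,0,.011])+[.46,.17,.045]; print("expected",E_, proj("scene",E_),proj("top",E_+[0,0,.03]))
E
```

```text
[256.36842105 223.97368421] [ 9  9  6  7 38]
top bar-end xy [0.45942931 0.15369756]
scene bar xy at z=.154 [0.45963335 0.15928031]
expected [0.45921353 0.15902815 0.154     ] [297.48809799 202.81355689] [254.24166156 223.96740156]
```

```bash
cat >> h.py <<'E'
BE=d(30); DEP2=.010; PL=np.array([.4935,-.133,.067])
def T2(yaw,th,pb): return tool_pose(Rb_pitch(d(yaw),d(th)),np.array(pb),BE,1,-1,XG,DEP2)
E
python3 - <<'E'
from h import *
P,Q=T2(85.9,90,[.46,.17,.045])
rt=toolR(Rb_pitch(YS,d(90)),BE,1,-1).as_matrix()
movel(list(np.array(P)-.10*rt[:,2]),v=.25)
movel(list(P),v=.12)
command_gripper(0.); print(get_grip_width()*88,get_ft_force())
P,Q=T2(85.9,90,[.46,.17,.13]); movel(list(P),v=.15)
P,Q=T2(75,135,[.47,.08,.22]); movel(list(P),Q,v=.12)
P,Q=T2(60,180,PL+[0,0,.12]); movel(list(P),Q,v=.12)
print(get_time(),get_grip_width()*88)
s=read_camera("scene")[:,:,::-1];t=read_camera("top")[:,:,::-1]
cv2.imwrite("pics/s4f.png",s);cv2.imwrite("pics/t4f.png",t)
cv2.imwrite("pics/s4.png",cv2.resize(s[110:260,270:470],None,fx=4,fy=4))
cv2.imwrite("pics/t4.png",cv2.resize(t[150:300,270:470],None,fx=4,fy=4))
E
```

```text
20.11141857695522 [ 0.30333489  0.94976298 -0.08536736]
20.5417 20.146532419557875
```

View pics/s4.png

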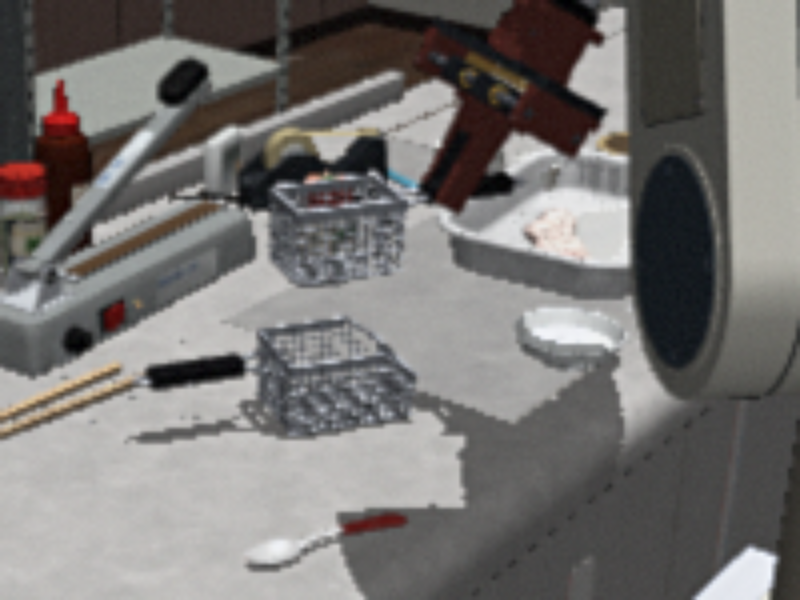

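View pics/t4.png

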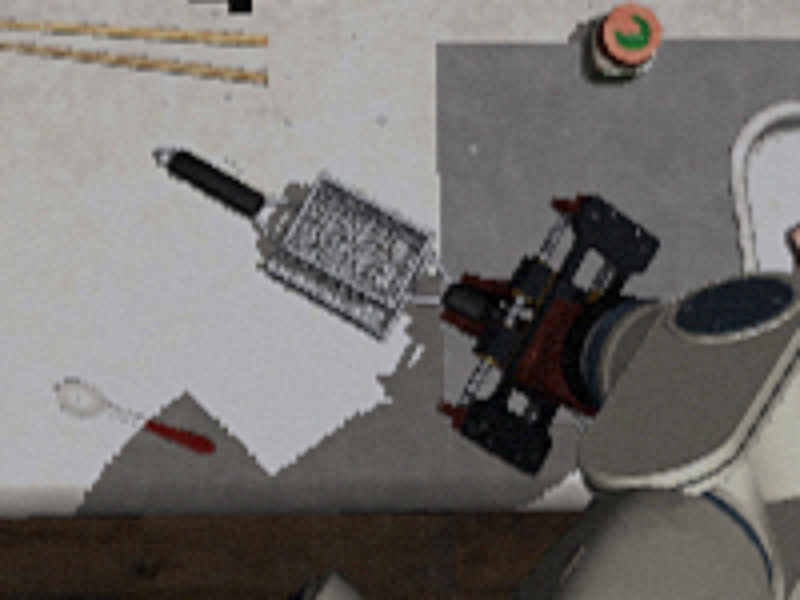

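The small basket is now mouth up, above and slightly offset from the large one: its small rim spans top-crop (322,178) to (437,235). I'll check the held pose against predicted corners in both views.

```bash
python3 - <<'E'
from h import *
s=cv2.imread("pics/s4f.png");t=cv2.imread("pics/t4f.png")
Rb=Rb_pitch(d(60),d(180)); pb=PL+[0,0,.12]
S=[[sx*.045,sy*.03,z] for z in (0,.064) for sx in (1,-1) for sy in (1,-1)]
Rl=R.from_euler('z',d(60)); L=[[sx*.053,sy*.038,.064 if sx>0 else (.042)] for sx in (1,-1) for sy in (1,-1)]+[[sx*.053,sy*.038,0] for sx in (1,-1) for sy in (1,-1)]
for im,n,(x0,y0),o in ((s,"scene",(300,130),"s5"),(t,"top",(320,170),"t5")):
    k=8; c=cv2.resize(im[y0:y0+75 if n=="top" else y0+95,x0:x0+90],None,fx=k,fy=k,interpolation=cv2.INTER_CUBIC)
    for pts,col,RR,pp in ((S,(0,0,255),Rb,pb),(L,(0,255,0),Rl,PL-[0,0,.067])):
        for p in pts:
            u=proj(n,RR.apply(p)+pp); a=tuple(int(v) for v in ((u-[x0,y0]+.5)*k)); cv2.circle(c,a,4,col if p[2]>.0 and col[1] or (p[2]==0 and col[2]) else (255,0,0),-1)
    cv2.imwrite(f"pics/{o}.png",c[:600])
E
```

```text
(no output)
```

View pics/s5.png

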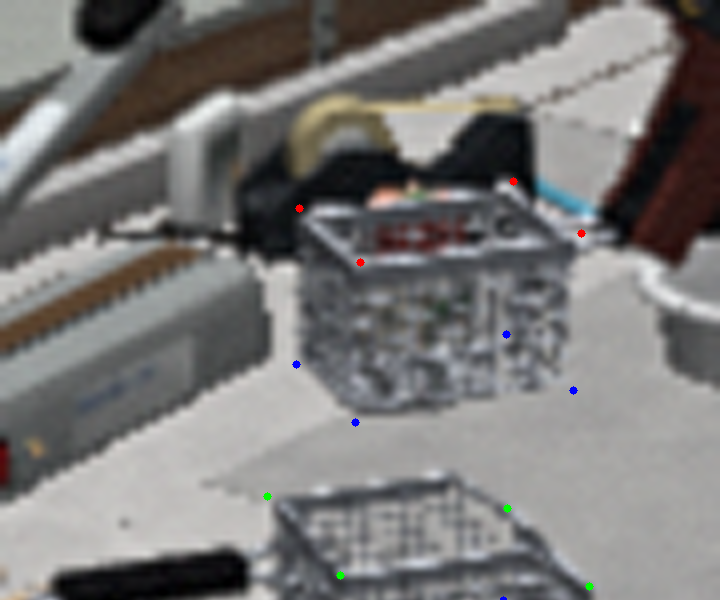

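View pics/t5.png

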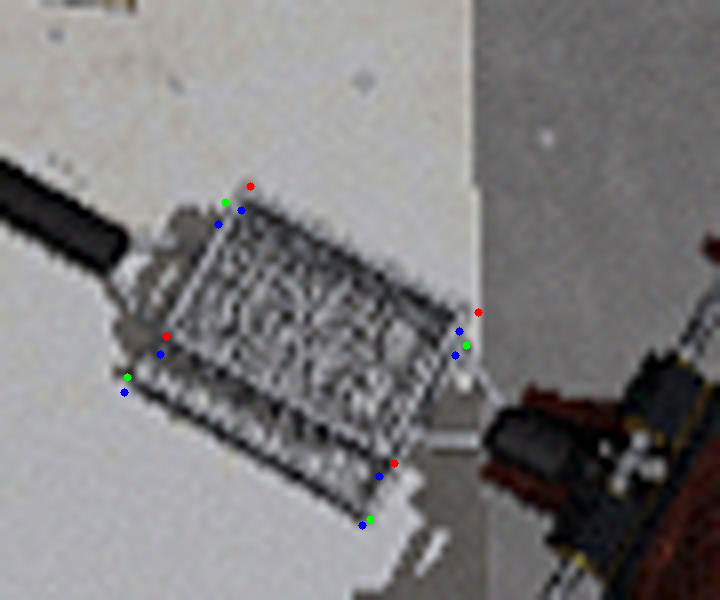

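Both views agree: the small basket sits about 2–3 mm toward (-x,+y) of where I commanded it, and it is level. I'll correct for that, lower to just over the rim and check again.

```bash
python3 - <<'E'
from h import *
off=np.array([.0022,-.0014,0])
P,Q=T2(60,180,PL+off+[0,0,.075]); movel(list(P),Q,v=.12)
print(get_time(),get_ft_force())
s=read_camera("scene")[:,:,::-1];t=read_camera("top")[:,:,::-1]
cv2.imwrite("pics/s6f.png",s);cv2.imwrite("pics/t6f.png",t)
cv2.imwrite("pics/s6.png",cv2.resize(s[150:225,315:405],None,fx=8,fy=8,interpolation=cv2.INTER_CUBIC))
cv2.imwrite("pics/t6.png",cv2.resize(t[180:245,325:405],None,fx=9,fy=9,interpolation=cv2.INTER_CUBIC))
E
```

```text
21.1667 [-0.10090049  0.24088562 -1.98983417]
```

View pics/s6.png

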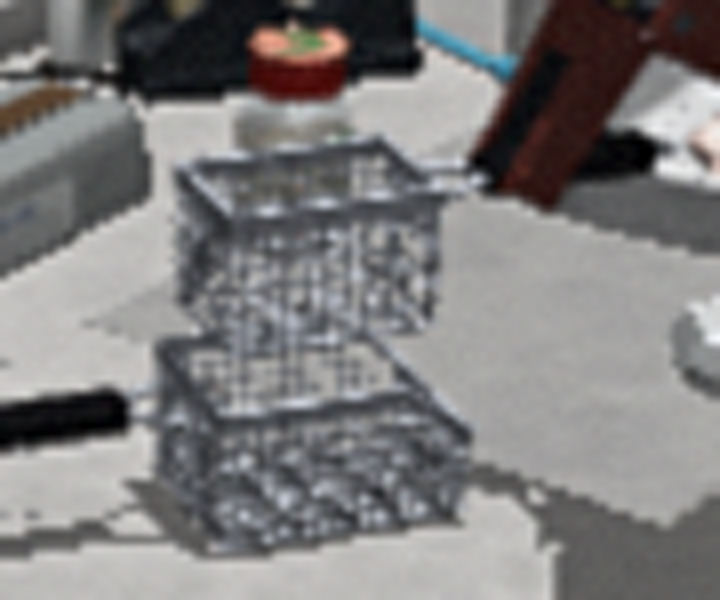

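View pics/t6.png

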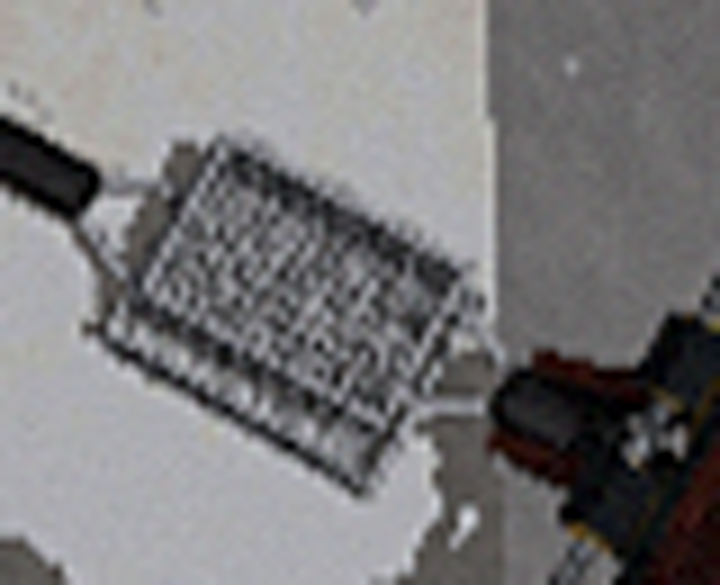

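```bash
python3 - <<'E'
from h import *
ex=np.array([.5,.866]);ey=np.array([-.866,.5])
def W(n,p,k,o,z): 
    w=ray(n,p[0]/k-.5+o[0],p[1]/k-.5+o[1],z)[:2]-PL[:2]; return np.round(1000*np.array([w@ex,w@ey]),1)
for p in [(222,138),(132,292),(397,420),(470,275)]: print("top small rim",W("top",p,9,(325,180),.142))
for p,z in [((95,328),.064),((368,495),.042),((230,411),.064)]: print("top large",W("top",p,9,(325,180),z))
for p in [(180,170),(230,222),(440,193),(378,143)]: print("sc small rim",W("scene",p,8,(315,150),.142))
for p in [(160,345),(218,422),(395,395)]: print("sc large rim",W("scene",p,8,(315,150),.064))
print(W("scene",(468,435),8,(315,150),.042))
E
```

```text
top small rim [ 47.3 -29.3]
top small rim [48.3 27.8]
top small rim [-44.4  22.4]
top small rim [-42.5 -29.3]
top large [55.2 36.5]
top large [-52.  39.]
top large [ 2.5 38.8]
sc small rim [ 48.3 -18.8]
sc small rim [49.9 34.8]
sc small rim [-35.7  35.7]
sc small rim [-35.1 -18.6]
sc large rim [ 51.1 -29. ]
sc large rim [56.  42.5]
sc large rim [-17.   43.8]
[-48.8  44.9]
```

```bash
python3 - <<'E'
from h import *
off=np.array([.0017,-.0023,0]); np.save("off.npy",off)
P,Q=T2(60,180,PL+off+[0,0,.075]); movel(list(P),Q,v=.05)
P,Q=T2(60,180,PL+off+[0,0,.004]); hit=movel(list(P),Q,v=.05,until_force=5)
print(hit,get_time(),get_tcp_pos()[2]-P[2]+.004,get_ft_force(),get_ft_torque())
s=read_camera("scene")[:,:,::-1];t=read_camera("top")[:,:,::-1]
cv2.imwrite("pics/s7.png",cv2.resize(s[150:225,315:405],None,fx=8,fy=8,interpolation=cv2.INTER_CUBIC))
cv2.imwrite("pics/t7.png",cv2.resize(t[180:245,325:405],None,fx=9,fy=9,interpolation=cv2.INTER_CUBIC))
E
```

```text
False 23.0833 0.004261290794104439 [-0.90394123 -0.52329135 -1.80312095] [-0.41326748  0.24101241  0.00915695]
```

View pics/s7.png

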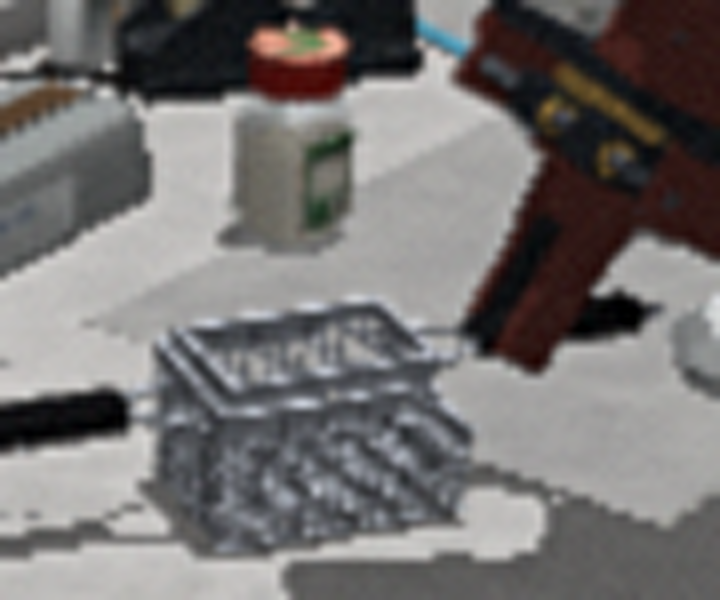

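View pics/t7.png

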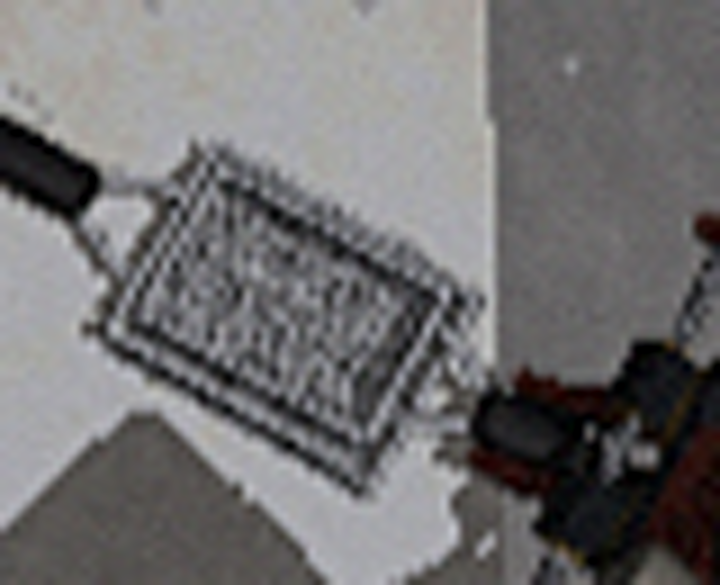

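The small basket is inside the large one with an even margin. I'll lower it to floor contact.

```bash
python3 - <<'E'
from h import *
off=np.load("off.npy")+[-.0005,-.0009,0]
P,Q=T2(60,180,PL+off+[0,0,-.004]); hit=movel(list(P),Q,v=.015,until_force=3)
print(hit,get_time(),get_tcp_pos()[2]-P[2]-.004,get_ft_force(),get_ft_torque())
wait(.2); print(get_ft_force())
s=read_camera("scene")[:,:,::-1]
cv2.imwrite("pics/s8.png",cv2.resize(s[150:225,315:405],None,fx=8,fy=8,interpolation=cv2.INTER_CUBIC))
E
```

```text
True 23.5583 -8.52604075171938e-05 [-0.24508134 -1.07389042  4.27584812] [-0.05637041 -0.10789726 -0.01049869]
[-0.74895673 -0.75403155  5.31456935]
```

View pics/s8.png

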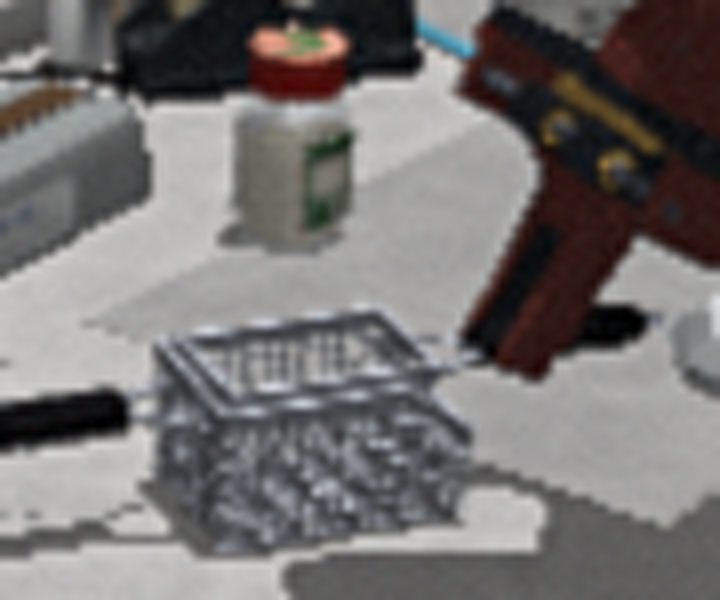

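Floor contact came within 0.1 mm of the expected height, so I'll release and back away.

```bash
python3 - <<'E'
from h import *
command_gripper(.55)
rt=toolR(Rb_pitch(d(60),d(180)),BE,1,-1).as_matrix()
p=np.array(get_tcp_pos()); movel(list(p-.12*rt[:,2]),v=.12)
p=np.array(get_tcp_pos()); movel([p[0],p[1],.3],v=.2)
movej([-1.234,0.423,1.63,0,1.089,-0.019]); wait(.3)
print(get_time())
s=read_camera("scene")[:,:,::-1];t=read_camera("top")[:,:,::-1]
cv2.imwrite("pics/t9f.png",t);cv2.imwrite("pics/s9f.png",s)
cv2.imwrite("pics/s9.png",cv2.resize(s[150:225,315:405],None,fx=8,fy=8,interpolation=cv2.INTER_CUBIC))
cv2.imwrite("pics/t9.png",cv2.resize(t[140:290,220:420],None,fx=4,fy=4,interpolation=cv2.INTER_CUBIC))
for roi,z in (((300,180,345,215),.057),((370,220,410,250),.060)):
    c,_,r,m=black(t,roi); print(c,ray("top",*c,z)[:2],r[2])
E
```

```text
28.2167
[323.75641026 195.44230769] [ 0.55301241 -0.0337861 ] 29.357755661010742
[388.53146853 231.05594406] [ 0.44216423 -0.22679897] 26.56505012512207
```

View pics/s9.png

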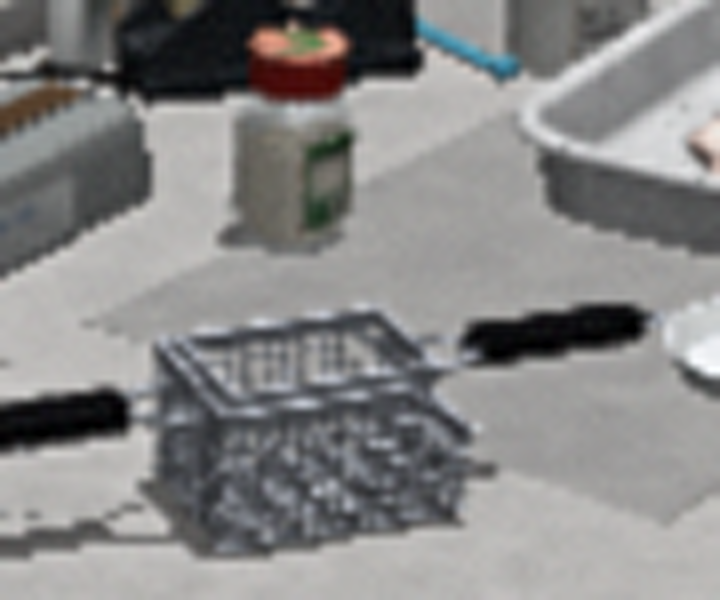

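View pics/t9.png

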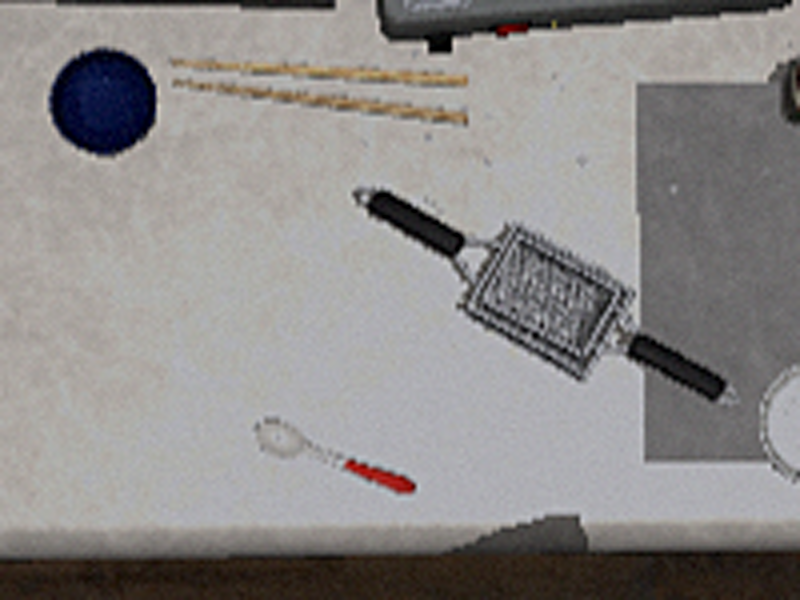

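Nested: in the top view both rims are concentric, and the small handle at (388,231) lies opposite the large one at (324,195). I'll check the height of the small grip across the two views, then hand in.

```bash
python3 - <<'E'
from h import *
t=cv2.imread("pics/t9f.png");s=cv2.imread("pics/s9f.png")
for n,rt,rs in (("large",(300,180,345,215),(300,190,335,215)),("small",(370,220,410,250),(370,182,400,200))):
    a=black(t,rt)[0];b=black(s,rs)[0]
    zs=np.linspace(.02,.1,161); D=[np.linalg.norm(ray("top",*a,z)-ray("scene",*b,z)) for z in zs]
    i=int(np.argmin(D)); print(n,a,b,zs[i],D[i])
t0=cv2.imread("pics/top0.png"); print("dish/jar region diffs",[float(cv2.absdiff(t0[y0:y1,x0:x1],t[y0:y1,x0:x1]).mean()) for x0,y0,x1,y1 in ((225,145,265,185),(405,225,445,265),(410,145,440,172))])
job_done(); print(get_time())
E
```

```text
large [323.75641026 195.44230769] [318.53781513 202.36134454] 0.053000000000000005 0.0015618015957676247
small [388.53146853 231.05594406] [384.24731183 190.90322581] 0.056999999999999995 0.003983748816180329
dish/jar region diffs [3.3120833333333333, 3.027083333333333, 3.1259259259259258]
the job is handed in; nothing more can be done
the job is handed in; nothing more can be done
```

The small basket is mouth up and nested in the large one, with its handle over the low front. I handed the job in soon after the last reading of 28.2 s, against the 58 s limit. No verdict is reported, so the checks below are my own.

I gripped the upside-down handle, stood the basket on its end wall, and regripped from the mouth side. Then I turned it mouth up, lowered it in slowly with a force guard, released and backed the arm off.

Last checks:
- **Height and level:** floor contact came within 0.1 mm of the expected height. After release the small grip triangulated to z = 57 mm against 56 mm expected for sitting flat.
- **Position and direction:** the two grips are 223 mm apart and point opposite ways, against 226 mm nominal, so the baskets are about 3–4 mm off centre along the handle (12 mm allowed).
- **Large basket:** its grip moved less than 1 mm.
- **Dishes and salt jar:** each looks unchanged against the first picture.

Two readings were not perfect. The two camera views disagreed by about 2–4 mm while I was aligning above the large basket, and their rays to the small grip miss each other by 4 mm. The first touch on the end wall came about 3 mm early, probably because my first grip was slightly off along the handle; regripping from the known standing pose removed that error.

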